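Clamp a balm tin for labelling with a recessed thumbwheel

ROBOT

A 6-joint arm with a two-finger parallel gripper is mounted at the origin on a cart in front of the work surface, level with it; the furniture and walls round the work are solid. World frame = base frame: x ahead of the robot, y to its left, z up, the work surface at z = 0. Lengths are in mm, angles in degrees, forces in N, time in s.
With the tool pointing down it reaches from about 350 to 850 mm from the base axis. Payload 8.1 kg.
Tool frame: the origin (TCP) lies midway between the tips of the shut fingers; the grasp point (between the pads) lies 19 mm behind it; z points along the fingers, y is the direction in which the jaws open and shut (so a half turn about z gives the same grasp; the last joint's range is limited). The gripper opens to 85 mm and grips with 20 to 120 N. Pads are 22 mm wide; open, the fingers measure 114 mm over their backs; the gripper's body (76 mm by 85 mm) begins 54 mm behind the grasp point. The pads swing forward as they close: fully open they stand 13 mm farther back than shut.
Start: joints at [-82.128, 7.471, 85.268, -0, 87.261, -4.893], TCP at [132.597, -585.169, 231.292] pointing down, gripper open.
Joint ranges: [-169.43, 169.43], [-51.17, 129.36], [1.28, 143.12], [-76.62, 256.62], [0, 156.53], [-152.29, 152.29]. Speed limits (degrees/s): [136.94, 136.94, 159.86, 180, 180, 180].

INTERFACE

Orientations are given as [roll, pitch, yaw] about the fixed x, y, z axes, in that order (R = Rz(yaw) Ry(pitch) Rx(roll)).
In Python, from bench import telemetry, snapshot, camera_params, job gives the robot as it stands. The module is installed in compiled form; this text tells all that it offers.
- The arm moves only by the shell command python3 -m jog 'ROWS' [FORCE]. ROWS is JSON, a list that holds one entry, the list of rows, each a list of 7 numbers: the shift along the tool's x, y, z in units of 50 mm (1.0 is 50 mm), then the turn, a rotation vector about the tool's x, y, z in units of 2 pi rad (1.0 is 2 pi rad), then the opening, from 0 (shut) to 1 (fully open). In form: [[[dx, dy, dz, rx, ry, rz, claw], ...]]. A call has 1 to 12 rows; each row shifts and turns the commanded pose from where the row before left it, along the tool's axes as they then stand; what a row does not reach is not made up. A row lasts 1/8 s, in which the tool goes at most 62.5 mm and 10.7 degrees, less where a joint would pass 70% of its speed; a pose out of reach is approached as far as the arm can. A call with a number of a shift or a turn outside -1 to 1 is refused whole. A call with a gripper value outside its range is refused whole. The fingers move at their own pace and stop on an object; FORCE is the grip in N (left out, the last holds). Time passes only in rows, so rows that do not move let the fingers close. It gives the time, the measured TCP pose, the force and the opening at its end, in the units of the state.
- telemetry.sense(): the state, without advancing time (a new reading comes with each control period).
- snapshot(name): name is "side" or "top" or "wrist"; returns (picture, depth): 480x640x3 uint8, red, green, blue; 480x640 float32, mm along the optical axis (not along the pixel's ray), 0 where there is no reading.
- camera_params(name): a dict with "K" (3x3 intrinsics, pixels), "extrinsics" (4x4, takes a point from camera to world coordinates). Camera axes: x right, y down, z forward; pixel columns grow to the right and rows downward; lengths in mm; the calibration is good to about 2 mm. A picture is of the moment at which its call begins: read the wrist's pose just before it. camera_params takes no time and is no camera call; for the wrist camera it gives the pose at the moment of the call.
- job.hand_in(): hands the job in, once; it reports no verdict.
The state is a dict: "time": time; "joint_pos": joint angles; "qd": joint speeds; "joint_efforts": joint torques, N m; "tool_pos": TCP position; "tcp_rot": TCP orientation; "ft_force": force on the tool from outside, world axes, zero at the start; "wrist_torque": the same for the moment, N m; "finger_gap": finger opening in mm.
Only numpy, scipy, OpenCV 4.12 (cv2) and the standard library are available. Lean on these libraries where they do the work, as an engineer would, in place of code of your own. Each camera call takes 0.05 s, during which the arm holds its last target. There are 200 camera calls.

TASK

Stand the balm tin upright in the bay of the label clamp, let go of it, and then roll the recessed thumbwheel with a fingertip until the sliding jaw has pushed the tin fully home in the V-block and keeps it lightly nipped. Move the jaw only by the wheel, keep a light touch on wheel and housing, do not squeeze the tin hard, and leave the other things on the counter where they are.

Things in the scene. Friction and masses are not known exactly. Their poses are not given: they have to be found in the camera images.
- tin_mid (a point): Centre (half-way up, on the axis) of the balm tin: a squat round tin with a broad domed lid, 58 mm across, 50 mm high, about 0.1 kg, loose, upright on the counter. z axis up.
- tin: The same balm tin, origin at the centre of its underside.
- clamp: Label clamp, fixed to the counter: aluminium plate 84 (x) x 215 (y) x 6 mm; origin under its centre. -y end: fixed grey wheel housing, 54 x 66 mm, top 36 mm above the counter, inner face 33 mm to -y of the origin. +y end: fixed 90 degree V-block, 26 mm high above the plate, 45 mm across its wings, open to -y. Between: the bay, open to both x sides. Do not press on it with over 15 N.
- seat (a point): Nominal place of the tin's centre (tin_mid) when the tin stands on the plate home in the V-block: on the clamp's centre line 40 mm to +y of its origin, 31 mm above the counter; axes as the clamp's. The V-block is screwed on through slots: the real place lies up to 4 mm nearer to or farther from the jaw along y, differing each time, so where the tin stops must be felt.
- jaw: Sliding jaw in the bay, 50 mm wide, 26 mm high, with a round nose bar; origin at the nose's front, half-way up (z 22 mm), facing the clamp's +y. It is nominally 29 mm short of the seat along y (4 mm more or less) when it nips a tin that is home; it starts 19 mm farther back. Stays where it is left, keeping up to about 4 N of nip. To be moved only by the wheel; never squeeze the tin with over 15 N.
- wheel_top (a point): Middle of the exposed top rim of the thumbwheel at rest, 42 mm above the counter, on the clamp's centre line 66 mm to -y of its origin; axes as the clamp's. 6 mm of rim stand out of a slot in the housing's top. Rolling the rim to the clamp's +y (to the bay) drives the jaw to the tin: 16 mm of rim travel move the jaw 6.5 mm, so several strokes are needed.
- dropper_bottle: Bystander: amber bottle with a dropper top, 34 mm across, 102 mm high, origin under its centre.
- stamp_pad: Bystander: open round stamp pad in a flat tin, 62 mm across, 13 mm high, origin under its centre.
- marker: Bystander: marker pen lying on the counter behind the clamp, 135 mm long, 17 mm thick, origin under its centre.
- thumbwheel: The thumbwheel, a knurled brass disc 32 mm across, 13 mm wide; origin on its axle, which lies along the clamp's x. About 2 N along the rim turn it while the jaw is free, then 0.4 N more per newton of nip. The axle is sprung: the wheel sinks from about 2 N on, 4 N more per mm, and stops dead after 2.5 mm (about 12 N). Do not press it with over 15 N.
There are look-alikes about, which are no part of the job. Of the things like the tin, leave any that is brown, red or turquoise; of the rest the smaller one is meant.

How it is judged (in metres and radians):
On the way, in this order (a step that is already met when the one before it is completed fails the run):
1. the tin stands upright on the clamp's plate in the bay, within 18 mm of its seat, released and not touched by the jaw (distance between tin_mid and seat below 0.018 m and angle between tin's own z axis and vertical below 0.06 rad and height (world z) of tin below 0.009 m and contact force between each of the fingers, jaw and tin below 0.05 N), for 0.2 s.
2. the jaw nips the tin (at least 1 N) (contact force between jaw and tin above 1 N), for 0.1 s.
At the end, for the whole second after the job is handed in: The tin stands upright (within 0.06 rad) and still on the clamp's plate, within 10 mm of its nominal seat, and the jaw presses on it with at least 1 N (so it is backed by the V-block) (contact force between jaw and tin above 1 N and horizontal distance between tin_mid and seat below 0.01 m and angle between tin's own z axis and vertical below 0.06 rad and height (world z) of tin below 0.009 m and linear speed of tin below 0.01 m/s); the robot touches nothing.
It fails at once if the jaw squeezes the tin with more than 15 N (contact force between jaw and tin above 15 N).
It fails at once if the arm presses on the clamp or its wheel with more than 15 N (contact force between the arm and clamp above 15 N).
It fails at once if the fingers press on the clamp or its wheel with more than 15 N (contact force between the fingers and clamp above 15 N).
It fails at once if the jaw is pushed directly by the fingers (more than 1 N) (contact force between the fingers and jaw above 1 N).
It fails at once if the dropper bottle, the stamp pad or the marker is moved more than 15 mm (distance of any of dropper_bottle, stamp_pad, marker from where it was at the start of the episode above 0.015 m).
It also fails if it takes over 72 s, if anything falls off the work surface, if the arm or the gripper's body presses on something with over 40 N, if the wrist force passes 120 N, or if a joint passes its speed limit or range.

## Working session

There is one attempt and no reset: what is moved stays moved. The work goes in short steps, Python scripts to look and compute and a shell command to move; the robot and the scene stay as the last step left them, time stands still between calls to the robot, and variables do not carry over. Pictures are saved under pics/ and viewed, about 8 in all and at most 12, crops included, and the job is handed in when it is done.

```bash
mkdir -p pics
cat > h.py <<'E'
import numpy as np, cv2
from bench import telemetry, snapshot, camera_params, job
def snap(n,f):
    p=camera_params(n); im,d=snapshot(n)
    np.savez(f'pics/{f}.npz',im=im,d=d,K=p['K'],T=p['extrinsics'])
    cv2.imwrite(f'pics/{f}.png',im[:,:,::-1]); return im,d
def px(f,u,v,z=None):
    q=np.load(f'pics/{f}.npz'); K=q['K'];T=q['T']
    r=np.linalg.inv(K)@[u,v,1.]
    if z is None:
        w=q['d'][int(v)-1:int(v)+2,int(u)-1:int(u)+2]; s=np.median(w[w>0])
    else: s=(z-T[2,3])/(T[:3,:3]@r)[2]
    return (T@np.r_[r*s,1])[:3]
E
python3 - <<'E'
from h import *
snap('top','top0');snap('side','side0')
s=telemetry.sense();print(s)
E
```

```text
{'time': 0.1, 'joint_pos': array([-8.21269323e+01,  7.51177219e+00,  8.53242174e+01, -6.34384715e-04,
        8.72610010e+01, -4.89392263e+00]), 'qd': array([ 0.02677403, -0.10841716, -0.12395496, -0.0280517 , -0.01462537,
        0.08956558]), 'joint_efforts': array([ 1.33161866e-03, -5.70954573e+01, -5.01940441e+01, -6.60253386e-05,
        8.17815046e-03, -1.12576487e-05]), 'tool_pos': array([ 132.53218288, -584.66627405,  230.32770608]), 'tcp_rot': array([-1.79903309e+02, -7.64308238e-03,  1.27670148e+01]), 'ft_force': array([-0.46399686,  0.14513865,  0.13994736]), 'wrist_torque': array([ 0.03814421,  0.03022424, -0.01367619]), 'finger_gap': 85.75642156879366}
```

View pics/top0.png

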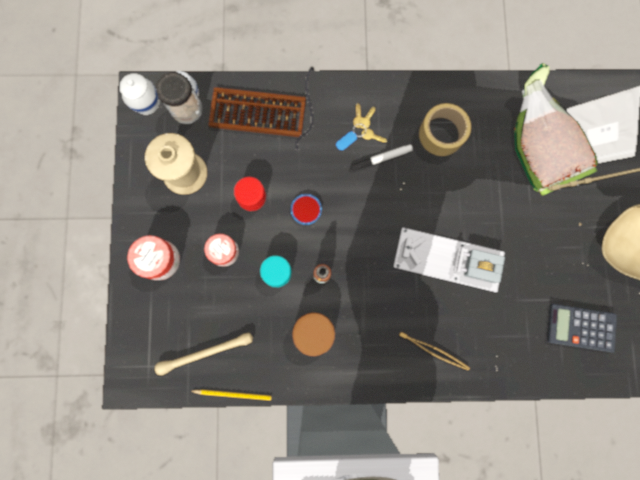

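View pics/side0.png

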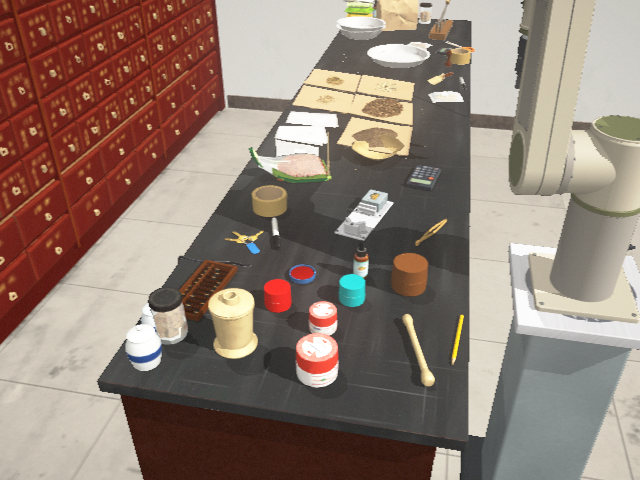

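The side view shows the clamp at about (365,213), and the top view shows it at (450,260). Tin candidates in the top view are red (249,194), turquoise (275,271), brown (313,335), large printed white (152,258) and small printed white (221,250). After the colours are excluded, the small printed one at (221,250) fits. I'll confirm it in an enlarged crop.

Run:
```python
from h import *
im=cv2.imread('pics/top0.png')
a=cv2.resize(im[215:305,110:250],None,fx=5,fy=5,interpolation=cv2.INTER_CUBIC)[:, :700]
b=cv2.resize(im[220:300,385:515],None,fx=5,fy=5,interpolation=cv2.INTER_CUBIC)
c=np.zeros((600,800,3),np.uint8)
a=cv2.resize(im[225:275,120:250],None,fx=5,fy=4,interpolation=cv2.INTER_CUBIC)
c[:200,:650]=a;c[200:600,:650]=b
cv2.imwrite('pics/crop1.png',c)
for u,v in [(221,250),(152,258),(249,194),(322,273),(306,209),(390,155),(450,260),(487,265)]: print(u,v,px('top0',u,v).round(1))
print(camera_params('top'))
```

```text
221 250 [552.2 253.6  51.3]
152 258 [536.4 378.5  69.9]
249 194 [662.4 200.6  50.9]
322 273 [501.2  60.7  98.1]
306 209 [639.7  89.6  11.4]
390 155 [751.7 -86.6  15.3]
450 260 [ 531.1 -202.3    7.2]
487 265 [ 516.5 -264.3   42.7]
{'K': array([[469.33214724,   0.        , 323.91953432],
       [  0.        , 469.33214724, 241.32398692],
       [  0.        ,   0.        ,   1.        ]]), 'extrinsics': array([[-1.67799815e-02, -9.89070109e-01,  1.46488061e-01,
         4.32984236e+02],
       [-9.99585130e-01,  1.31642008e-02, -2.56178047e-02,
         7.83881466e+01],
       [ 2.34094066e-02, -1.46857154e-01, -9.88880668e-01,
         9.52230083e+02],
       [ 0.00000000e+00,  0.00000000e+00,  0.00000000e+00,
         1.00000000e+00]])}
```

View pics/crop1.png

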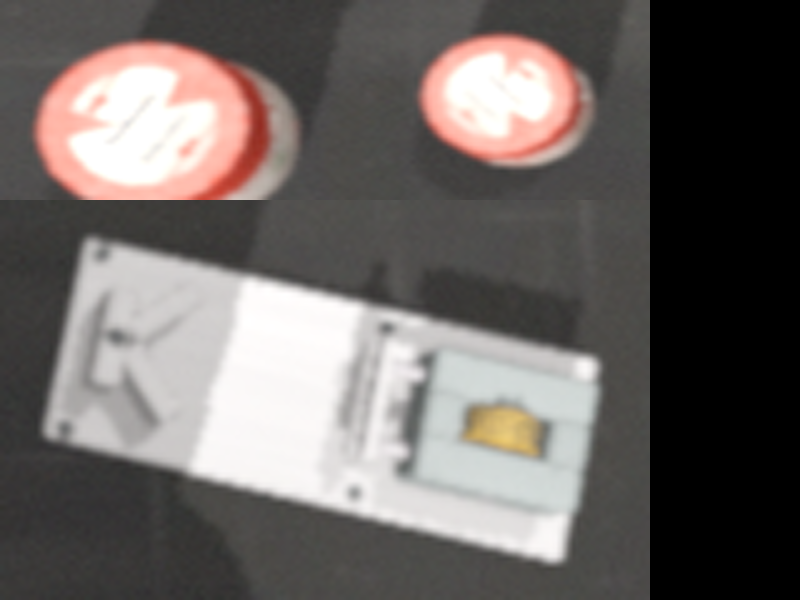

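The crop confirms the target: the small tin with the printed red lid, top at z≈51 (50 mm high, as described) and about 58 mm across. The large printed one is 70 mm high. In the clamp crop the V-block is at left (130,360) and the wheel at (505,430). Next I'll compute the clamp frame and the moves.

Run:
```python
from h import *
c=[px('top0',u,v,6) for u,v in [(402,227.6),(504.6,251.6),(497.4,292.4),(393.6,267.4)]]
print(np.round(c,1)); o=np.mean(c,0)
y=(c[0]+c[3]-c[1]-c[2])[:2]; print('L',np.linalg.norm(y)/2); 
y2=(c[0]-c[1]);y3=c[3]-c[2];print([np.degrees(np.arctan2(-q[0],q[1])) for q in (y,y2,y3)]); y=y/np.linalg.norm(y)
x=np.array([y[1],-y[0]]);print('O',o,'seat',o[:2]+40*y,'wheel',o[:2]-66*y,'wheel px',px('top0',385+505/5,220+228/5,41))
print('tin',px('top0',220,249.3,48))
q=np.load('pics/top0.npz');im=q['im'].astype(int)
# lid points by depth
vs,us=np.mgrid[225:280,195:250]
P=np.array([px('top0',u,v) for u,v in zip(us.ravel(),vs.ravel())])
m=P[:,2]>38; print('lid',(P[m].min(0)+P[m].max(0))/2,np.ptp(P[m],0))
t=telemetry.sense();print(t['tool_pos'],t['tcp_rot'],camera_params('wrist'))
```

```text
[[ 599.5 -107.2    6. ]
 [ 546.9 -316.4    6. ]
 [ 464.  -295.5    6. ]
 [ 517.8  -86.6    6. ]]
L 215.71650404358812
[np.float64(-14.27888630345573), np.float64(-14.11634699192837), np.float64(-14.441461832069391)]
O [ 532.05916355 -201.4268193     6.        ] seat [ 541.92483996 -162.66255187] wheel [ 515.78079748 -265.38786055] wheel px [ 515.52841199 -262.85220891   41.        ]
tin [554.02026284 256.16924638  48.        ]
lid [554.89100466 257.29271217  45.65499206] [54.84780849 55.75377464 14.67032183]
[ 132.53218288 -584.66627405  230.32770608] [-1.79903309e+02 -7.64308238e-03  1.27670148e+01] {'K': array([[354.92617574,   0.        , 322.84823527],
       [  0.        , 354.92617574, 242.28929366],
       [  0.        ,   0.        ,   1.        ]]), 'extrinsics': array([[ 2.21325219e-01, -9.34335695e-01, -2.79342007e-01,
         2.03823548e+02],
       [-9.75198827e-01, -2.12505203e-01, -6.18771874e-02,
        -5.69291568e+02],
       [-1.54756497e-03,  2.86108979e-01, -9.58195834e-01,
         3.72107332e+02],
       [ 0.00000000e+00,  0.00000000e+00,  0.00000000e+00,
         1.00000000e+00]])}
```

```bash
python3 -m jog '[[[0,0,0,0,0,-0.0292,1],[0,0,0,0,0,-0.0292,1],[0,0,0,0,0,-0.0292,1],[0,0,0,0,0,-0.0292,1],[0,0,0,0,0,-0.0292,1],[0,0,0,0,0,-0.0292,1],[0.45,0.1,0,0,0,0,1],[0.92,0.2,0,0,0,0,1],[0.92,0.2,0,0,0,0,1],[0.92,0.2,0,0,0,0,1],[0.92,0.2,0,0,0,0,1],[0.92,0.2,0,0,0,0,1]]]' 40; python3 -m jog '[[[0.92,0.2,0,0,0,0,1],[0.92,0.2,0,0,0,0,1],[0.92,0.2,0,0,0,0,1],[0.92,0.2,0,0,0,0,1],[0.92,0.2,0,0,0,0,1],[0.92,0.2,0,0,0,0,1],[0.92,0.2,0,0,0,0,1],[0.92,0.2,0,0,0,0,1],[0.92,0.2,0,0,0,0,1],[0.92,0.2,0,0,0,0,1],[0.92,0.2,0,0,0,0,1],[0.92,0.2,0,0,0,0,1]]]'
```

```text
time: 1.6
tool_pos: [248.0, -352.2, 230.9]
tcp_rot: [-180.0, -0.0, 75.8]
ft_force: [-0.2, 0.4, 0.2]
finger_gap: 85.3
time: 3.1
tool_pos: [499.4, 153.6, 230.9]
tcp_rot: [-180.0, 0.0, 75.9]
ft_force: [0.0, -0.8, -0.1]
finger_gap: 85.5
```

```bash
python3 -m jog '[[[0.9,0.2,0,0,0,0,1],[0.8,0.2,0.2,0,0,0,1],[0.6,0.16,0.2,0,0,0,1],[0,0,0.2,0,0,0,1],[0,0,0,0,0,0,1],[0,0,0,0,0,0,1]]]'
python3 - <<'E'
from h import *
im,d=snap('wrist','w1')
print(telemetry.sense()['tool_pos'])
q=np.load('pics/w1.npz');K,T,d=q['K'],q['T'],q['d']
v,u=np.mgrid[0:480,0:640]
P=np.stack([(u-K[0,2])/K[0,0]*d,(v-K[1,2])/K[1,1]*d,d,d*0+1],-1)@T.T
m=(d>0)&(abs(P[...,2]-44)<10)&(np.hypot(P[...,0]-554,P[...,1]-257)<45)
p=P[m];print(m.sum(),(p.min(0)+p.max(0))/2,np.ptp(p,0))
for z in (25,30,35,38,40,42,45,48,51):
  p=P[(d>0)&(abs(P[...,2]-z)<1.5)&(np.hypot(P[...,0]-554,P[...,1]-257)<45)]
  if len(p): print(z,len(p),(p.min(0)+p.max(0))[:2]/2,np.ptp(p,0)[:2])
E
```

```text
time: 3.85
tool_pos: [554.3, 255.8, 201.7]
tcp_rot: [180.0, 0.0, 75.8]
ft_force: [-0.1, 0.1, -0.3]
finger_gap: 85.4
[554.49148618 255.92422729 202.06195266]
3496 [554.67935463 256.86296221  42.89333479   1.        ] [56.74068306 57.06221255 17.71993553  0.        ]
25 14 [554.56780481 280.53100375] [43.66560369 10.12256332]
30 42 [556.9861174  270.85315429] [53.01040934 29.74181079]
35 34 [559.34771748 273.65698491] [46.45863998 23.24964064]
38 42 [557.0804995  271.02935599] [51.93839332 28.72942499]
40 38 [559.62652111 272.45515558] [46.22868226 25.27743187]
42 46 [555.06624175 273.6516999 ] [54.30678588 22.88434324]
45 33 [560.24047903 271.23980006] [44.69583999 27.32543716]
48 1684 [554.43427793 256.52777945] [56.25052966 56.39184704]
51 1649 [554.66414042 256.55973207] [55.18017533 55.36339649]
```

View pics/w1.png

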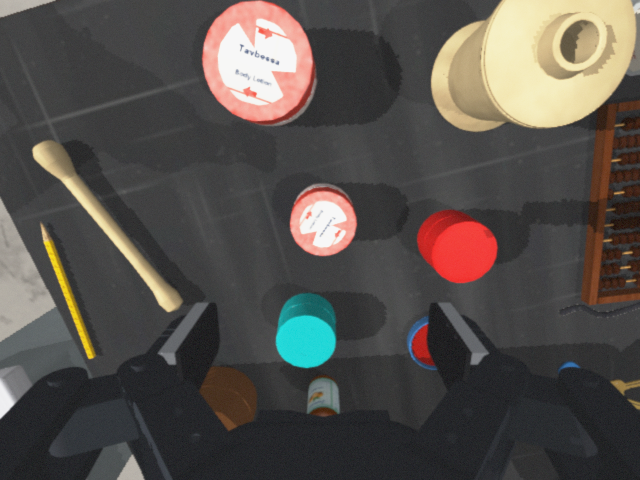

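The wrist view shows the small tin at (323,220), with free floor on both sides for the fingers. Its position, (554.6, 256.7), agrees with the top camera. Descending to grasp.

```bash
python3 -m jog '[[[0.016,0,0.6,0,0,0,1],[0,0,0.9,0,0,0,1],[0,0,0.9,0,0,0,1],[0,0,0.7,0,0,0,1],[0,0,0.5,0,0,0,1],[0,0,0.3,0,0,0,1],[0,0,0,0,0,0,1],[0,0,0,0,0,0,1]]]'; python3 -m jog '[[[0,0,0,0,0,0,0.5],[0,0,0,0,0,0,0.4],[0,0,0,0,0,0,0.4],[0,0,0,0,0,0,0.4],[0,0,0,0,0,0,0.4],[0,0,0,0,0,0,0.4],[0,0,0,0,0,0,0.4],[0,0,0,0,0,0,0.4]]]' 30
```

```text
time: 4.9
tool_pos: [555.7, 257.8, 7.9]
tcp_rot: [179.9, -0.1, 75.8]
ft_force: [-0.3, 0.5, 0.1]
finger_gap: 85.4
time: 5.9
tool_pos: [555.5, 257.8, 7.7]
tcp_rot: [179.9, -0.1, 75.8]
ft_force: [-1.3, -1.0, 6.1]
finger_gap: 57.1
```

```bash
python3 -m jog '[[[0,0,-0.2,0,0,0,0.4],[0,0,-0.6,0,0,0,0.4],[0,0,-0.8,0,0,0,0.4],[0,0,-0.7,0,0,0,0.4],[-0.2,0.04,-0.3,0,0,0,0.4],[-0.5,0.11,0,0,0,0,0.4],[-0.834,0.18,0,0,0,0,0.4],[-0.834,0.18,0,0,0,0,0.4],[-0.834,0.18,0,0,0,0,0.4],[-0.834,0.18,0,0,0,0,0.4],[-0.834,0.18,0,0,0,0,0.4],[-0.834,0.18,0,0,0,0,0.4]]]'; python3 -m jog '[[[-0.834,0.18,0,0,0,0,0.4],[-0.834,0.18,0,0,0,0,0.4],[-0.6,0.13,0,0,0,0,0.4],[-0.3,0.06,0,0,0,0,0.4],[-0.068,0.02,0,0,0,0,0.4],[0,0,0.6,0,0,0,0.4],[0,0,0,0,0,0,0.4],[0,0,0,0,0,0,0.4]]]'
python3 - <<'E'
from h import *
snap('top','top1');print(telemetry.sense()['tool_pos']);snap('wrist','w2')
im=cv2.imread('pics/top1.png')[205:305,380:520]
a=cv2.resize(im,(560,400),interpolation=cv2.INTER_CUBIC)
b=cv2.imread('pics/w2.png');b=cv2.resize(b[200:440,100:540],None,fx=.0+1.2,fy=.83)
c=np.zeros((600,560,3),np.uint8);c[:400]=a;b=b[:200,:528];c[400:400+b.shape[0],:b.shape[1]]=b
cv2.imwrite('pics/c2.png',c)
E
```

```text
time: 7.4
tool_pos: [543.2, -35.9, 135.2]
tcp_rot: [-179.9, 0.0, 75.8]
ft_force: [1.1, 0.6, -1.1]
finger_gap: 57.1
time: 8.4
tool_pos: [540.0, -168.1, 106.8]
tcp_rot: [-180.0, -0.0, 75.9]
ft_force: [0.4, 0.3, -0.3]
finger_gap: 57.2
[ 540.45602608 -168.38092522  107.36379179]
```

View pics/w2.png

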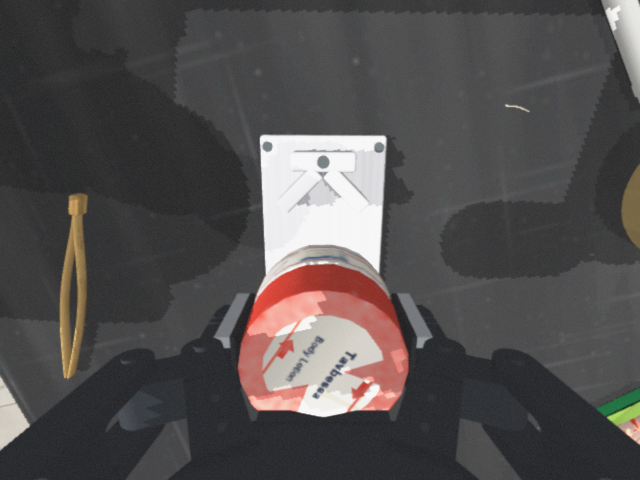

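The wrist view shows the tin held level and square to the clamp. The plate's +y corners are at (261,136) and (386,136), and the V apex is near (323,172). I'll check the seat estimate against those.

Run:
```python
from h import *
a,b=px('w2',261,136,6),px('w2',386,136,6);m=(a+b)[:2]/2;x=(b-a)[:2];print(np.linalg.norm(x),np.degrees(np.arctan2(x[1],x[0])))
for y in ((a-b),): pass
Y=np.array([.2453,.9694]); print('end mid',m,'origin',m-107.5*Y,'seat',m-67.5*Y,'wheel',m-173.5*Y)
print('apex',px('w2',323,172,32),'apex dist from seat',(px('w2',323,172,32)[:2]-(m-67.5*Y))@Y)
```

```text
82.02655921494774 -14.088154097694833
end mid [559.00993692 -98.2338929 ] origin [ 532.64018692 -202.4443929 ] seat [ 542.45218692 -163.6683929 ] wheel [ 516.45038692 -266.4247929 ]
apex [ 553.606003   -118.33674926   32.        ] apex dist from seat 46.6805264214434
```

```bash
python3 -m jog '[[[0,0,0.6,0,0,0,0.4],[0,0,0.6,0,0,0,0.4],[0,0,0.4,0,0,0,0.4],[0,0,0.18,0,0,0,0.4],[0,0,0.04,0,0,0,0.4],[0,0,0.02,0,0,0,0.4],[0,0,0,0,0,0,0.4],[0,0,0,0,0,0,0.4]]]'
```

```text
time: 9.5
tool_pos: [540.3, -169.1, 15.0]
tcp_rot: [179.9, 0.0, 75.8]
ft_force: [-0.5, 0.7, -0.5]
finger_gap: 56.9
```

```bash
python3 -m jog '[[[0,0,0.016,0,0,0,0.4],[0,0,0,0,0,0,0.4],[0,0,0,0,0,0,0.4]]]'; python3 -m jog '[[[0,0,0,0,0,0,0.8],[0,0,0,0,0,0,0.9],[0,0,0,0,0,0,1],[0,0,0,0,0,0,1],[0,0,0,0,0,0,1]]]'
```

```text
time: 9.88
tool_pos: [540.0, -169.0, 13.7]
tcp_rot: [180.0, 0.0, 75.8]
ft_force: [0.9, 0.7, 1.1]
finger_gap: 57.3
time: 10.5
tool_pos: [539.8, -168.8, 13.5]
tcp_rot: [-180.0, -0.0, 75.8]
ft_force: [-0.8, -0.1, 0.5]
finger_gap: 85.2
```

```bash
python3 -m jog '[[[0,0,-0.3,0,0,0,1],[0,0,-0.7,0,0,0,1],[0,0,-0.8,0,0,0,1],[0,0,-0.4,0,0,0,1],[-0.3,0,0,0,0,0,0],[-0.7,0,0,0,0,0,0],[-0.7,0.01,0,0,0,0,0],[-0.3,0,0,0,0,0,0],[0,0,0,0,0,0,0],[0,0,0,0,0,0,0]]]'
python3 - <<'E'
from h import *
snap('wrist','w3');print(telemetry.sense()['tool_pos'])
E
```

```text
time: 11.75
tool_pos: [515.7, -265.1, 122.8]
tcp_rot: [-179.9, -0.0, 75.8]
ft_force: [0.0, 0.9, -0.5]
finger_gap: -0.0
[ 515.93520464 -264.92492272  123.03332084]
```

View pics/w3.png

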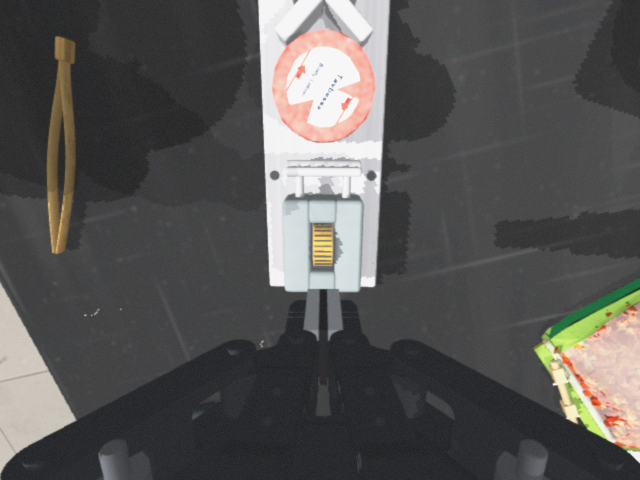

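The view shows the tin upright and centred on the clamp at (324,86). The jaw nose bar is at about (323,165), so the jaw is clear of the tin. The thumbwheel is at (322,245), in line with the closed fingers.

Run:
```python
from h import *
Y=np.array([.2453,.9694]);X=np.array([.9694,-.2453]); t=np.array([515.9,-264.9])
for n,u,v,z in [('w far',322,222,39),('w near',322,267.5,39),('mid',322,245,42),('tin',324,85.5,53),('jawfront',323,161,22),('house in',322,196,36),('house out',322,291,36)]:
  p=px('w3',u,v,z)[:2];print(n,p.round(1),'along',((p-t)@Y).round(1),'across',((p-t)@X).round(1))
```

```text
w far [ 520.1 -246.7] along 18.7 across -0.4
w near [ 512.3 -277.3] along -12.9 across -0.4
mid [ 516.4 -261. ] along 3.9 across -0.4
tin [ 540.8 -169.1] along 99.0 across 0.7
jawfront [ 529.9 -210.2] along 56.4 across 0.1
house in [ 524.1 -230.6] along 35.2 across -0.5
house out [ 507.7 -295.5] along -31.6 across -0.4
```

```bash
python3 -m jog '[[[-0.14,-0.008,0.3,0,0,0,0],[0,0,0.6,0,0,0,0],[0,0,0.45,0,0,0,0],[0,0,0.15,0,0,0,0],[0,0,0.06,0,0,0,0],[0,0,0.02,0,0,0,0],[0,0,0,0,0,0,0],[0,0,0,0,0,0,0]]]'
```

```text
time: 12.8
tool_pos: [514.2, -272.9, 45.3]
tcp_rot: [179.9, 0.0, 75.8]
ft_force: [-0.2, 0.4, 0.0]
finger_gap: 0.4
```

```bash
python3 -m jog '[[[0,0,0.02,0,0,0,0],[0,0,0,0,0,0,0],[0,0,0,0,0,0,0]]]';  python3 -m jog '[[[0,0,0.02,0,0,0,0],[0,0,0,0,0,0,0],[0,0,0,0,0,0,0]]]'
```

```text
time: 13.18
tool_pos: [513.7, -272.6, 43.5]
tcp_rot: [-180.0, -0.0, 75.8]
ft_force: [0.6, -0.4, -1.0]
finger_gap: -0.3
time: 13.55
tool_pos: [513.7, -272.6, 42.5]
tcp_rot: [-180.0, -0.0, 75.8]
ft_force: [-1.1, 0.6, -0.9]
finger_gap: -0.1
```

```bash
python3 -m jog '[[[0,0,0.02,0,0,0,0],[0,0,0,0,0,0,0],[0,0,0,0,0,0,0]]]';  python3 -m jog '[[[0,0,0.014,0,0,0,0],[0,0,0,0,0,0,0],[0,0,0,0,0,0,0]]]'
```

```text
time: 13.92
tool_pos: [513.9, -272.8, 41.8]
tcp_rot: [180.0, 0.0, 75.8]
ft_force: [-1.3, 0.4, 3.5]
finger_gap: 0.1
time: 14.3
tool_pos: [513.9, -272.9, 41.1]
tcp_rot: [180.0, 0.0, 75.8]
ft_force: [-2.5, -0.9, 6.0]
finger_gap: 0.1
```

Contact is at about 6 N. First stroke, 18 mm.

```bash
python3 -m jog '[[[0.06,0,0,0,0,0,0],[0.06,0,0,0,0,0,0],[0.06,0,0,0,0,0,0]]]';  python3 -m jog '[[[0.06,0,0,0,0,0,0],[0.06,0,0,0,0,0,0],[0.06,0,0,0,0,0,0],[0,0,0,0,0,0,0]]]'
python3 - <<'E'
from h import *
snap('wrist','w4');print(telemetry.sense()['tool_pos'],telemetry.sense()['ft_force'])
a=cv2.imread('pics/w3.png')[20:300,230:420];b=cv2.imread('pics/w4.png')[20:300,230:420]
cv2.imwrite('pics/c4.png',cv2.resize(np.hstack([a,b]),None,fx=2,fy=2))
E
```

```text
time: 14.68
tool_pos: [516.0, -264.5, 41.3]
tcp_rot: [180.0, 0.1, 75.8]
ft_force: [-3.1, -2.1, 5.5]
finger_gap: 0.1
time: 15.18
tool_pos: [518.4, -255.3, 41.1]
tcp_rot: [180.0, 0.0, 75.8]
ft_force: [-0.8, 0.3, 4.6]
finger_gap: 0.0
[ 518.3702495  -255.33934779   41.07503511] [-1.25443212 -0.74014494  4.93973025]
```

View pics/c4.png

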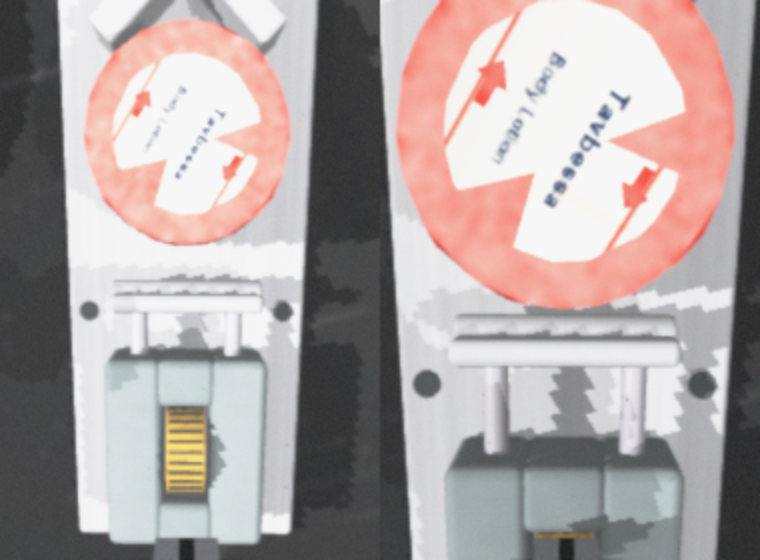

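The wheel drives the jaw: its bar (right panel, (565,345)) has moved past the plate holes (383 row), and the tin is untouched. Repeat the stroke.

```bash
python3 -m jog '[[[0,0,-0.12,0,0,0,0],[-0.18,0,0,0,0,0,0],[-0.18,0,0,0,0,0,0],[0,0,0.08,0,0,0,0],[0,0,0.04,0,0,0,0],[0,0,0,0,0,0,0]]]';  python3 -m jog '[[[0.06,0,0,0,0,0,0],[0.06,0,0,0,0,0,0],[0.06,0,0,0,0,0,0]]]';  python3 -m jog '[[[0.06,0,0,0,0,0,0],[0.06,0,0,0,0,0,0]]]';  python3 -m jog '[[[0.06,0,0,0,0,0,0],[0,0,0,0,0,0,0]]]'
```

```text
time: 15.98
tool_pos: [513.7, -273.1, 41.1]
tcp_rot: [180.0, 0.0, 75.8]
ft_force: [-2.9, -1.8, 5.9]
finger_gap: -0.2
time: 16.35
tool_pos: [516.0, -264.3, 41.3]
tcp_rot: [180.0, 0.1, 75.8]
ft_force: [-3.1, -1.8, 6.1]
finger_gap: -0.2
time: 16.6
tool_pos: [517.4, -258.5, 41.3]
tcp_rot: [180.0, 0.1, 75.8]
ft_force: [-2.3, -2.2, 5.8]
finger_gap: -0.2
time: 16.85
tool_pos: [518.3, -255.1, 41.1]
tcp_rot: [180.0, 0.0, 75.9]
ft_force: [-1.7, 0.5, 5.7]
finger_gap: -0.3
```

```bash
python3 -m jog '[[[0,0,-0.12,0,0,0,0],[-0.18,0,0,0,0,0,0],[-0.18,0,0,0,0,0,0],[0,0,0.08,0,0,0,0],[0,0,0.04,0,0,0,0],[0,0,0,0,0,0,0]]]';  for i in 1; do python3 -m jog '[[[0.04,0,0,0,0,0,0],[0.04,0,0,0,0,0,0]]]';  python3 -m jog '[[[0.04,0,0,0,0,0,0],[0.04,0,0,0,0,0,0]]]'; python3 -m jog '[[[0.04,0,0,0,0,0,0],[0.04,0,0,0,0,0,0]]]'; done
python3 - <<'E'
from h import *
snap('wrist','w5');print(telemetry.sense()['tool_pos'],telemetry.sense()['ft_force'])
b=cv2.imread('pics/w5.png')[0:300,200:450]
cv2.imwrite('pics/c5.png',cv2.resize(b,None,fx=2,fy=2))
E
```

```text
time: 17.6
tool_pos: [513.7, -273.2, 41.1]
tcp_rot: [180.0, 0.0, 75.8]
ft_force: [-2.6, -1.8, 6.9]
finger_gap: 0.3
time: 17.85
tool_pos: [514.7, -269.2, 41.3]
tcp_rot: [180.0, 0.1, 75.8]
ft_force: [-2.1, -1.4, 5.6]
finger_gap: 0.2
time: 18.1
tool_pos: [515.7, -265.2, 41.3]
tcp_rot: [180.0, 0.0, 75.8]
ft_force: [-2.2, -1.0, 5.8]
finger_gap: -0.0
time: 18.35
tool_pos: [516.7, -261.4, 41.3]
tcp_rot: [180.0, 0.0, 75.8]
ft_force: [-3.4, -2.5, 5.2]
finger_gap: -0.4
[ 516.77229634 -261.12242772   41.27703401] [-2.69543865 -0.59237399  4.98214974]
```

View pics/c5.png

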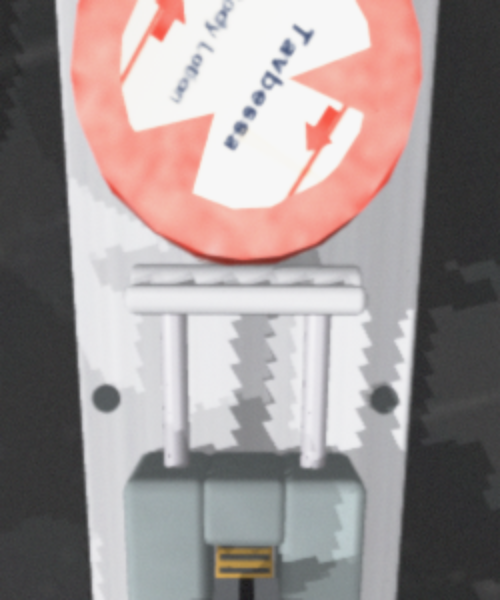

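The jaw bar in this crop (245,270) is now at the tin's rim or very near it. Measuring progress.

Run:
```python
from h import *
Y=np.array([.2453,.9694]);o=np.array([532.4,-202.0])
for f,v,vt in [('w3',160,None),('w4',177,None),('w5',132,None)]:
  p=px(f,323,v,22)[:2];print(f,'nose y',((p-o)@Y).round(1))
for f,v in [('w3',142),('w4',174),('w5',131)]:
  p=px(f,323,v,47)[:2];print(f,'tin near rim y',((p-o)@Y).round(1))
```

```text
w3 nose y -7.9
w4 nose y -0.3
w5 nose y 12.7
w3 tin near rim y 4.0
w4 tin near rim y 3.6
w5 tin near rim y 12.8
```

```bash
for i in 1; do python3 -m jog '[[[0.02,0,0,0,0,0,0],[0.02,0,0,0,0,0,0]]]';  python3 -m jog '[[[0.02,0,0,0,0,0,0],[0.02,0,0,0,0,0,0]]]'; python3 -m jog '[[[0.02,0,0,0,0,0,0],[0.02,0,0,0,0,0,0]]]'; done | grep -E "pos|force"
python3 - <<'E'
from h import *
for i in range(3): snap('wrist',f'w6'); print(telemetry.sense()['ft_force'])
E
```

```text
tool_pos: [517.2, -259.5, 41.3]
ft_force: [-2.6, -2.2, 5.7]
tool_pos: [517.7, -258.2, 41.5]
ft_force: [-3.5, -6.2, 6.1]
tool_pos: [518.5, -256.2, 41.5]
ft_force: [-1.5, -3.7, 4.1]
[-2.30210042 -3.94102379  4.48703646]
[-0.8565839  -3.44425313  4.90283112]
[-0.19723586 -3.19495297  5.8434717 ]
```

Tangential force jumped from about 2.7 to about 6.9 N, so the tin is home. I'm stopping the roll and lifting straight off.

```bash
python3 -m jog '[[[0,0,-0.1,0,0,0,0],[0,0,-0.3,0,0,0,0],[0,0,-0.6,0,0,0,0],[-0.1,0,-0.6,0,0,0,0],[-0.1,0,0,0,0,0,0],[0,0,0,0,0,0,0],[0,0,0,0,0,0,0]]]'
python3 - <<'E'
from h import *
snap('wrist','w7')
cv2.imwrite('pics/c7.png',cv2.resize(cv2.imread('pics/w7.png')[0:300,200:450],None,fx=2,fy=2))
print(telemetry.sense()['tool_pos'])
E
```

```text
time: 20.18
tool_pos: [514.9, -264.1, 119.4]
tcp_rot: [-179.9, -0.1, 75.8]
ft_force: [-0.7, 0.2, -0.0]
finger_gap: 0.3
[ 514.91387277 -264.1896252   119.42360232]
```

View pics/c7.png

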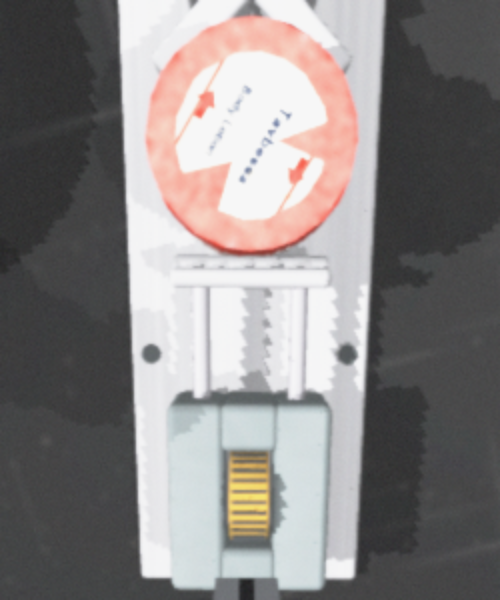

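The crop shows the tin (250,135) sitting on both V wings, with the jaw bar (250,265) against its rim. One light verification touch on the wheel will show whether it resists at once, which means the nip is kept.

```bash
(python3 -m jog '[[[0,0,0.5,0,0,0,0],[0,0,0.6,0,0,0,0],[0,0,0.3,0,0,0,0],[0,0,0.14,0,0,0,0],[0,0,0,0,0,0,0],[0,0,0.01,0,0,0,0],[0,0,0.01,0,0,0,0],[0,0,0,0,0,0,0]]]';python3 -m jog '[[[0.01,0,0,0,0,0,0],[0,0,0,0,0,0,0]]]') | grep -E "pos|force"
python3 - <<'E'
from h import *
Y=np.array([.2453,.9694]);o=np.array([532.4,-202.0])
print('nose',(px('w7',323,127,22)[:2]-o)@Y,'rim near',(px('w7',323,126,47)[:2]-o)@Y,'tin c',(px('w7',326,66,53)[:2]-o)@Y)
E
```

```text
tool_pos: [516.0, -265.1, 43.3]
ft_force: [0.3, 0.2, 0.1]
tool_pos: [515.8, -264.4, 42.8]
ft_force: [0.8, -0.4, 0.3]
nose 13.62333336182017 rim near 13.541242653995615 tin c 43.79401129831694
```

```bash
(python3 -m jog '[[[0,0,0.02,0,0,0,0],[0,0,0.012,0,0,0,0],[0,0,0,0,0,0,0],[0,0,0,0,0,0,0]]]';python3 -m jog '[[[0.02,0,0,0,0,0,0],[0,0,0,0,0,0,0]]]';python3 -m jog '[[[0.02,0,0,0,0,0,0],[0,0,0,0,0,0,0]]]') | grep -E "pos|force"
```

```text
tool_pos: [516.0, -264.6, 41.5]
ft_force: [-1.3, 0.6, 4.4]
tool_pos: [516.1, -264.2, 41.5]
ft_force: [-3.0, -2.3, 5.2]
tool_pos: [516.4, -263.4, 41.6]
ft_force: [-2.3, -4.8, 5.0]
```

Resistance rises immediately, to about 5 N within roughly 1 mm of travel (free running was about 2.5 N), so the nip is held. Lifting clear.

```bash
python3 -m jog '[[[0,0,-0.1,0,0,0,0],[0,0,-0.4,0,0,0,0],[0,0,-0.8,0,0,0,0],[0,0,-0.8,0,0,0,0],[0,0,-0.3,0,0,0,0],[0,0,0,0,0,0,0],[0,0,0,0,0,0,0],[0,0,0,0,0,0,0]]]'
python3 - <<'E'
from h import *
snap('top','top9'); snap('wrist','w9')
a=cv2.imread('pics/w9.png')[0:300,200:450];b=cv2.imread('pics/top9.png')[130:330,200:530]
c=np.zeros((500,750,3),np.uint8);c[:300,:250]=a;c[:303,250:750]=cv2.resize(b,(500,303))
cv2.imwrite('pics/c9.png',c)
E
```

```text
time: 23.48
tool_pos: [515.3, -261.8, 159.2]
tcp_rot: [-179.8, -0.1, 75.8]
ft_force: [-0.2, 0.7, -0.3]
finger_gap: 0.2
```

View pics/c9.png

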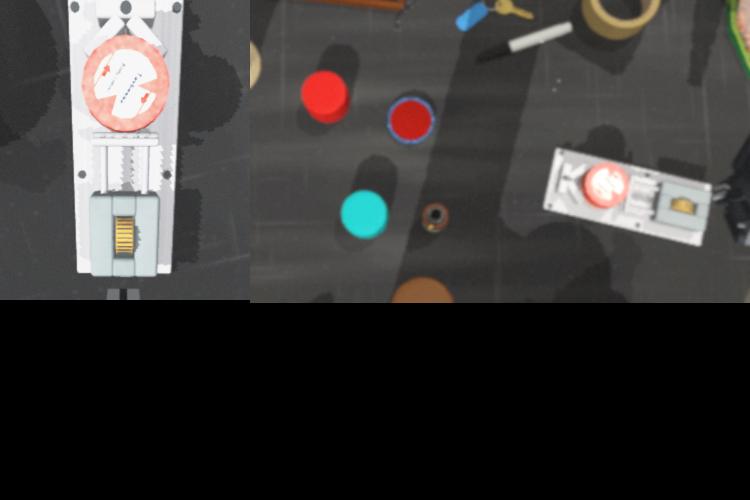

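The tin is seated in the V with the jaw on it (left panel, (125,85)). The bottle, stamp pad and marker are where they were, and the robot is clear. Handing in.

```bash
python3 -c "
from bench import job; print(job.hand_in())"
```

```text
the job is handed in; nothing more can be done
None
```

I stood the small printed tin in the clamp bay about 7 mm short of its nominal seat and let go. Three wheel strokes at about 5–6 N then drove the jaw until the tin was home, and I handed in at about 24 s of the 72 s limit; no verdict is reported.

**Feeling it home:** the force along the wheel rim jumped from about 2.7 N to about 6.9 N when the tin reached the V-block. By the 0.4 N-per-newton rule that puts the peak nip near 12 N, which is an estimate from noisy readings and not far below the 15 N limit.

**Final checks:**
- **Nip:** a light re-touch of the wheel met about 5 N within roughly 1 mm of travel, against about 2.5 N when it ran free, so the nip was being held. I could not measure the jaw's force on the tin directly.
- **Tin position:** in the last wrist picture the tin is upright against both V wings with the jaw bar on its rim, about 2–4 mm past the nominal seat. The camera estimates of that disagree by about 2 mm.
- **Surroundings:** the bottle, stamp pad and marker look unmoved by eye; I did not measure them. The arm was clear of everything.

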